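# Bring a backed-off gas regulator back into its band and lock its knob

### The arm

A 7-joint arm with a two-finger parallel gripper is mounted at the origin on a cart in front of the work surface, level with it; the furniture and walls round the work are solid. World frame = base frame: x ahead of the robot, y to its left, z up, the work surface at z = 0. Lengths are in m, angles in rad, forces in N, time in s.
With the tool pointing down it reaches from about 0.425 to 0.925 m from the base axis. Payload 6.8 kg.
Tool frame: the origin (TCP) lies at the very end of the fingers, on their centre line; the grasp point (between the pads) lies 19 mm behind it; z points along the fingers, y is the line along which they close (so a half turn about z gives the same grasp; the last joint's range is limited). The gripper opens to 85 mm and grips with 20 to 120 N. Pads are 22 mm wide; open, the fingers measure 114 mm over their backs; the gripper's body (76 mm by 85 mm) begins 54 mm behind the grasp point. The pads swing forward as they close: fully open they stand 13 mm farther back than shut.
Start: joints at [-1.387, 0.477, 0.022, 1.555, -0.011, 1.109, -0.083], TCP at [0.194, 0.646, 0.231] pointing down, gripper open.
Joint ranges: [-2.96, 2.96], [-0.34, 2.1], [-1.41, 1.46], [0.24, 2.44], [-1.37, 4.51], [0.17, 1.92], [-2.96, 2.96]. Speed limits (rad/s): [2.39, 2.39, 3.14, 3.14, 3.14, 3.14, 3.14].

### API

Orientations are given as a rotation vector (axis times angle).
In Python, from bench import r gives the robot as it stands.
- The arm moves only by the tool play_rows, never from a script. Its argument "targets" is text: rows parted by semicolons, each of 5 numbers parted by spaces: the closure, from -1 (fully open) to 1 (shut), then the shift along the tool's x, y, z in m, then the turn about the tool's z in rad. In form: gripper dx dy dz spin; .... A call has 1 to 8 rows; each row is the pose to reach, as a shift and turn from the pose commanded when the call began, along the tool's axes at that moment; what a row does not reach only later rows make up. A row lasts 1/12 s, in which the tool goes at most 41.7 mm and 7.16 degrees, less where a joint would pass 70% of its speed; a pose out of reach is approached as far as the arm can. A call with a gripper value outside its range is refused whole. The fingers move at their own pace and stop on an object; "squeeze" is the grip in N (left out, the last holds). Time passes only in rows, so rows that repeat a pose let the fingers close. It gives the time, the measured TCP pose, the force, the opening and the grip force at its end, in the units of the state.
- r.get_obs(): the state, without advancing time (a new reading comes with each control period).
- r.grab_frame(name): name is "scene" or "top" or "wrist"; returns the picture (480x640x3 uint8, red, green, blue); there is no depth.
- r.camera_info(name): a dict with "fov_y" (degrees; the focal length in pixels is half the picture's height over the tangent of half this angle, whatever the lens; pixels are square), "cx", "cy" (the principal point, pixels), "position" and "rotation" of the camera in the world. Camera axes: x right, y down, z forward; pixel columns grow to the right and rows downward; lengths in m; the calibration is good to about 2 mm. A picture is of the moment at which its call begins: read the wrist's pose just before it. camera_info takes no time and is no camera call; for the wrist camera it gives the pose at the moment of the call.
- r.hand_in(): hands the job in; it is judged then, once.
The state is a dict: "clock": time; "joints": joint angles; "qvel": joint speeds; "tau": joint torques, N m; "tcp_pos": TCP position; "orientation": TCP orientation; "contact_force": force on the tool from outside, world axes, zero at the start; "moment": the same for the moment, N m; "grip_width": finger opening in m; "gripper_force": force on a finger pad.
Only numpy, scipy, OpenCV 4.12 (cv2) and the standard library are available. Lean on these libraries where they do the work, as an engineer would, in place of code of your own. Each camera call takes 0.05 s, during which the arm holds its last target. There are 200 camera calls.

### The job

One of the four gas regulators on the bench manifold was backed off and left unlocked: its gauge pointer stands well below the dark band at the top of the dial and its knob stands 6 mm proud of the other three. Turn that knob clockwise until the pointer is back in the band, then press it gently down until it drops fully home into its locking notches with the pointer still in the band; where its teeth meet, never force it, but ease it a little round to feel for the notch. Leave the other three regulators alone and the things around undisturbed.

Things in the scene. Friction and masses are not known exactly. Their poses are not given: they have to be found in the camera images.
- bank: manifold bar of aluminium, 44 mm deep (x) by 250 mm long (y) by 30 mm high, bolted feet, fixed; carries the four regulators, 62 mm apart in one row (order differs from run to run; grip to grip 28 mm free, skirt to skirt 15 mm). Origin: centre of its underside on the bench; y runs along the row of regulators, the gauges look to -x.
- reg_low: the regulator to be set: aluminium block 42 x 42 x 40 mm on the manifold, collar and knob above it, gauge leaning back 45 deg in front, brass outlet behind. Origin: centre of the block's underside, 30 mm above the bench; axes as the manifold's; the knob turns about its z axis. 
- reg_b: a neighbour in the row, set and locked: aluminium block 42 x 42 x 40 mm on the manifold, collar and knob above it, gauge leaning back 45 deg in front, brass outlet behind. Origin: centre of the block's underside, 30 mm above the bench; axes as the manifold's; the knob turns about its z axis. 
- reg_c: a neighbour in the row, set and locked: aluminium block 42 x 42 x 40 mm on the manifold, collar and knob above it, gauge leaning back 45 deg in front, brass outlet behind. Origin: centre of the block's underside, 30 mm above the bench; axes as the manifold's; the knob turns about its z axis. 
- reg_d: a neighbour in the row, set and locked: aluminium block 42 x 42 x 40 mm on the manifold, collar and knob above it, gauge leaning back 45 deg in front, brass outlet behind. Origin: centre of the block's underside, 30 mm above the bench; axes as the manifold's; the knob turns about its z axis. 
- knob_low: black plastic knob of the regulator to be set: 34 mm diameter fluted round grip, 24 mm tall, above a 47 mm diameter skirt. Origin: on its axis, level with the collar's top when home (84 mm up; 90 mm raised); the skirt ends 8 mm, the grip 34 mm above it. Pressed where there is no notch, its two pins land on the collar's teeth after about 2.6 mm; over a notch it goes down all 6 mm and locks.
- bonnet_low: grey collar, 44 mm diameter, 14 mm high, fixed under the knob to be set. Origin: centre of its underside, 70 mm up. Its toothed ring, hidden by the knob's skirt and sprung (gives about 1 mm per 15 N), has 16 even notches (22.5 deg apart, about 4.7 deg free play in each) for the knob's pins. Where they lie differs from unit to unit and is in no reading: it must be felt.
- grip_low (a point): point on the axis of the knob to be set, halfway up its grip (12 mm below the knob's top; 112 mm above the bench while raised, 106 mm when home).
- turn_low (a joint): angle of the knob to be set and of its gauge pointer, geared 1:1 (rad): 0 = pointer at 12 o'clock, the middle of the band; grows as the knob turns clockwise seen from above; the band reaches from -0.26 to 0.26. It starts between -1.2 and -0.85. Turning takes about 0.15 N m; it stays where it is left.
- lift_low (a joint): height of the knob to be set above its locked seat (m): 0 = home and locked, 0.006 = raised, against its upper stop, and free to turn (start). About 3 N slides it; it stays where it is left, so closing fingers may drag it down a little.
- turn_b (a joint): angle of the knob and pointer of reg_b (rad), signs as for turn_low; starts within 0.12 of 0, that is in the band.
- turn_c (a joint): angle of the knob and pointer of reg_c (rad), signs as for turn_low; starts within 0.12 of 0, that is in the band.
- turn_d (a joint): angle of the knob and pointer of reg_d (rad), signs as for turn_low; starts within 0.12 of 0, that is in the band.
- wash_bottle: white squeeze bottle with a bent spout, 62 mm diameter, 181 mm tall, standing loose right of the manifold. Origin: underside. Farther right (y below -0.35 m, x above 0.45 m) a tall fixed instrument stands on a frame: keep the arm clear of it when swinging past.
- bottle_tune: small white reagent bottle with a screw cap, 44 mm diameter, 88 mm tall, loose. Origin: centre of its underside.
- nebuliser_box: small cardboard box 50 x 90 x 34 mm, lying loose. Origin: centre of its underside.
- beaker: plastic beaker 58 mm diameter, 65 mm tall, loose. Origin: centre of its underside.

How it is judged:
By the outcome, as a careful person would: the job done as asked, in the order asked, and still so for the second after the job is handed in, with the robot touching nothing.
It also fails if it takes over 51 s, if anything falls off the work surface, if the arm or the gripper's body presses on something with over 40 N, if the wrist force passes 120 N, or if a joint passes its speed limit or range.

## Working session

There is one attempt and no reset: what is moved stays moved. The work goes in short steps, Python scripts to look and compute and a tool call to move; the robot and the scene stay as the last step left them, time stands still between calls to the robot, and variables do not carry over. Pictures are saved under pics/ and viewed, at most 10 in all, crops included, and the job is handed in when it is done.

Besides the shell and the picture viewer there is one more tool, called as name(argument=value, ...) on one line, values as JSON. play_rows: Moves the arm, as the interface text tells. Its arguments: {"type":"object","properties":{"targets":{"type":"string"},"squeeze":{"type":"number"}},"required":["targets"]}

```bash
mkdir -p pics; ls; python3 - <<'E'
from bench import r
import cv2
o=r.get_obs();print({k:o[k] for k in('clock','tcp_pos','orientation','contact_force','grip_width')})
for n in('scene','top'):
    print(n,r.camera_info(n)); cv2.imwrite(f'pics/{n}0.png',r.grab_frame(n)[:,:,::-1])
E
```

```text
pics
{'clock': 0.0, 'tcp_pos': array([0.19403413, 0.6458937 , 0.23031485]), 'orientation': array([-4.56688593e-01, -3.10807354e+00,  2.86577017e-03]), 'contact_force': array([ 0.77340214, -0.14561628,  0.77383371]), 'grip_width': 0.0850876376701923}
scene {'fov_y': 49.488752226758585, 'cx': 313.54179898128615, 'cy': 243.95637463927753, 'position': array([-0.09749408,  0.59247723,  0.48743605]), 'rotation': array([-0.96076607,  2.17833187, -1.34223652])}
top {'fov_y': 57.73960879502145, 'cx': 318.10851065959315, 'cy': 246.02325544623474, 'position': array([0.33276093, 0.03816297, 0.94323888]), 'rotation': array([-2.13187407,  2.17480017, -0.1223718 ])}
```

View pics/scene0.png

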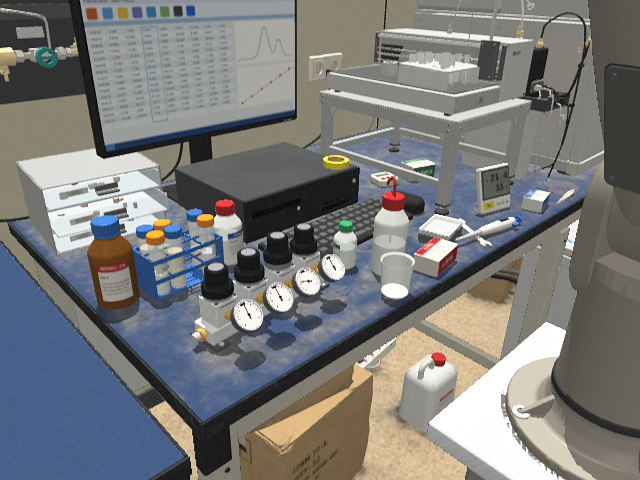

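View pics/top0.png

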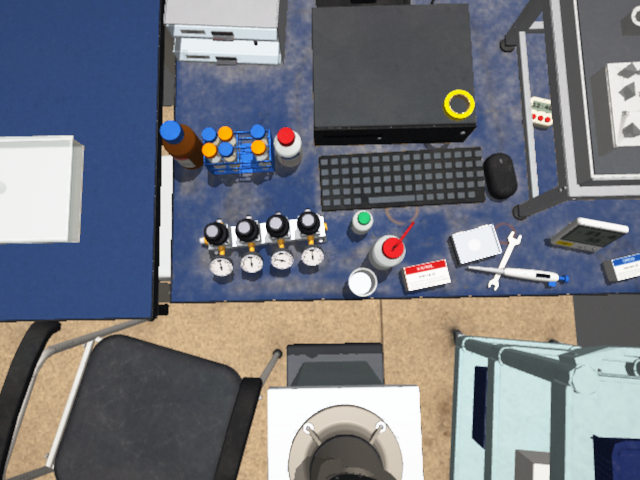

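The bank lies at top-view columns 205–325, rows 215–265; the scene view shows four dials at about (248,315), (280,297), (308,282) and (333,267). I'll enlarge both to find the low pointer.

```bash
python3 - <<'E'
import cv2,numpy as np
a=cv2.imread('pics/scene0.png')[215:350,185:365]; b=cv2.imread('pics/top0.png')[200:285,195:340]
a=cv2.resize(a,(533,400),interpolation=3);b=cv2.resize(b,(533,200*0+312),interpolation=3)
cv2.imwrite('pics/c1.png',cv2.resize(np.vstack([a,b]),None,fx=.84,fy=.84))
E
```

```text
(no output)
```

View pics/c1.png

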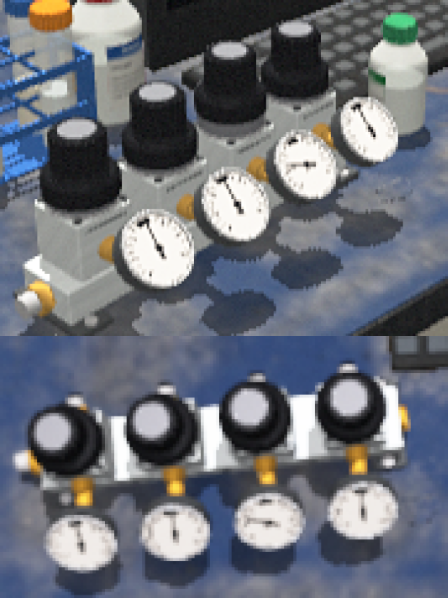

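The third regulator from the left is the low one: its pointer lies to the left (scene dial ≈ (308,282), knob in top view ≈ (279,221)). Next I'll measure the light-grey caps in both views.

```bash
cat > h.py <<'E'
from bench import r
import numpy as np,cv2
from scipy.spatial.transform import Rotation as R
def ray(i,u,v):
    f=240/np.tan(np.radians(i['fov_y']/2))
    return np.array(i['position']),R.from_rotvec(i['rotation']).apply([(u-i['cx'])/f,(v-i['cy'])/f,1])
def onplane(i,u,v,z):
    p,d=ray(i,u,v); return p+d*(z-p[2])/d[2]
def proj(i,P):
    q=R.from_rotvec(i['rotation']).inv().apply(np.array(P)-i['position']); f=240/np.tan(np.radians(i['fov_y']/2))
    return f*q[0]/q[2]+i['cx'],f*q[1]/q[2]+i['cy']
E
python3 - <<'E'
from h import *
box={'top':(205,200,330,250),'scene':(195,215,330,285)}
for n in box:
    im=cv2.imread(f'pics/{n}0.png');x0,y0,x1,y1=box[n];i=r.camera_info(n)
    c=im[y0:y1,x0:x1].astype(int); m=((c.min(2)>110)&(c.max(2)<200)&(np.ptp(c,axis=2)<25)).astype(np.uint8)
    k,_,s,ce=cv2.connectedComponentsWithStats(m,connectivity=4)
    for j in range(1,k):
        if 25<s[j,4]<400: u,v=ce[j]+[x0,y0]; print(n,round(u,1),round(v,1),s[j,2:],onplane(i,u,v,.118).round(4),onplane(i,u,v,.124).round(4))
E
```

```text
top 248.2 201.6 [14  7 33] [0.5244 0.1789 0.118 ] [0.523  0.1779 0.124 ]
top 319.8 213.0 [ 8  6 29] [0.499  0.0406 0.118 ] [0.4978 0.0406 0.124 ]
top 211.6 230.7 [12 12 44] [0.4688 0.2494 0.118 ] [0.4678 0.2478 0.124 ]
top 228.9 238.2 [ 9 23 80] [0.4536 0.216  0.118 ] [0.4527 0.2147 0.124 ]
top 300.1 235.0 [12 14 46] [0.4568 0.0791 0.118 ] [0.4559 0.0788 0.124 ]
top 269.8 239.5 [14 12 40] [0.4494 0.1374 0.118 ] [0.4486 0.1366 0.124 ]
top 240.5 242.7 [11 10 38] [0.4444 0.1936 0.118 ] [0.4436 0.1925 0.124 ]
top 211.4 247.2 [10  6 31] [0.4368 0.2494 0.118 ] [0.4361 0.2479 0.124 ]
scene 313.8 220.5 [13  6 38] [0.4923 0.0364 0.118 ] [0.4827 0.0454 0.124 ]
scene 212.0 232.2 [ 47  21 382] [0.5675 0.1917 0.118 ] [0.5567 0.1982 0.124 ]
scene 302.8 226.0 [12  7 61] [0.4881 0.0653 0.118 ] [0.4786 0.0739 0.124 ]
scene 287.7 229.7 [11  6 26] [0.4938 0.0936 0.118 ] [0.4842 0.1017 0.124 ]
scene 276.9 234.8 [14  7 70] [0.491  0.1188 0.118 ] [0.4814 0.1265 0.124 ]
scene 254.9 242.8 [ 24  13 107] [0.4914 0.1628 0.118 ] [0.4818 0.1698 0.124 ]
scene 207.1 253.4 [ 17  17 143] [0.5104 0.2375 0.118 ] [0.5005 0.2432 0.124 ]
scene 247.9 251.5 [13  8 77] [0.4753 0.1881 0.118 ] [0.466  0.1947 0.124 ]
scene 215.3 266.3 [14  8 79] [0.4695 0.2499 0.118 ] [0.4603 0.2555 0.124 ]
scene 320.8 279.7 [ 6 10 34] [0.3425 0.1626 0.118 ] [0.3354 0.1696 0.124 ]
```

```bash
python3 - <<'E'
from h import *
o=r.get_obs();T=R.from_rotvec(o['orientation']);print(T.as_matrix().round(3))
w=r.camera_info('wrist');print('cam in tool',T.inv().apply(w['position']-o['tcp_pos']).round(4),T.inv().apply(R.from_rotvec(w['rotation']).apply([0,0,1])).round(3),w['fov_y'])
t=r.camera_info('top');print(proj(t,[.4815,.1266,.124]),proj(t,[.4695,.25,.118]),proj(t,[.4881,.0653,.118]))
print('delta tool',T.inv().apply(np.array([.4815,.1266,.22])-o['tcp_pos']))
E
```

```text
[[-0.958  0.288 -0.   ]
 [ 0.288  0.958 -0.002]
 [-0.    -0.002 -1.   ]]
cam in tool [ 0.0768 -0.0003 -0.1429] [-0.3   -0.001  0.954] 69.82093291530917
(np.float64(274.94598311438756), np.float64(222.31022415349304)) (np.float64(211.26077033991294), np.float64(230.3482086152383)) (np.float64(307.06017723066793), np.float64(218.81785074284366))
delta tool [-0.42469296 -0.41467645  0.01116738]
```

play_rows(targets="-0.1 -0.027 -0.026 0 -0.05; -0.1 -0.054 -0.052 0 -0.1; -0.1 -0.081 -0.078 0 -0.15; -0.1 -0.108 -0.104 0 -0.2; -0.1 -0.135 -0.13 0 -0.25; -0.1 -0.162 -0.156 0 -0.3; -0.1 -0.189 -0.182 0 -0.35; -0.1 -0.216 -0.208 0 -0.4")

```text
clock: 0.77
tcp_pos: [0.3416, 0.3832, 0.2311]
orientation: [0.174, -3.136, 0.001]
contact_force: [1.9, 0.3, 0.7]
grip_width: 0.0472
gripper_force: 0.0
```

play_rows(targets="-0.1 -0.014 -0.034 0 0; -0.1 -0.028 -0.068 0 0; -0.1 -0.042 -0.102 0 0; -0.1 -0.056 -0.136 0 0; -0.1 -0.07 -0.17 0 0; -0.1 -0.084 -0.204 0 0; -0.1 -0.098 -0.238 0 0; -0.1 -0.111 -0.272 0 0")

```text
clock: 1.43
tcp_pos: [0.4813, 0.1249, 0.2312]
orientation: [0.17, -3.137, -0.0]
contact_force: [0.1, 0.0, -0.1]
grip_width: 0.047
gripper_force: 0.0
```

play_rows(targets="-0.1 0 0 0.02 0; -0.1 0 0 0.04 0;-0.1 0 0 0.04 0")

```text
clock: 1.68
tcp_pos: [0.4787, 0.1252, 0.1881]
orientation: [0.167, -3.131, 0.004]
contact_force: [-1.8, 0.1, -0.3]
grip_width: 0.0467
gripper_force: 0.0
```

```bash
python3 - <<'E'
from h import *
o=r.get_obs();print(o['clock'],o['tcp_pos'],o['orientation'],o['contact_force'],o['joints'].round(2))
i=r.camera_info('wrist');im=r.grab_frame('wrist');cv2.imwrite('pics/w1.png',im[:,:,::-1])
print(proj(i,[.4815,.1266,.124]))
np.save('w1.npy',i)
E
```

```text
1.6833 [0.47870606 0.12519229 0.18810292] [ 0.16723932 -3.13132091  0.00354224] [-1.75672144  0.09527874 -0.26192429] [-0.58  0.24  0.23  2.03 -0.07  0.89  1.37]
(np.float64(323.5735364562475), np.float64(266.0724545555019))
```

View pics/w1.png

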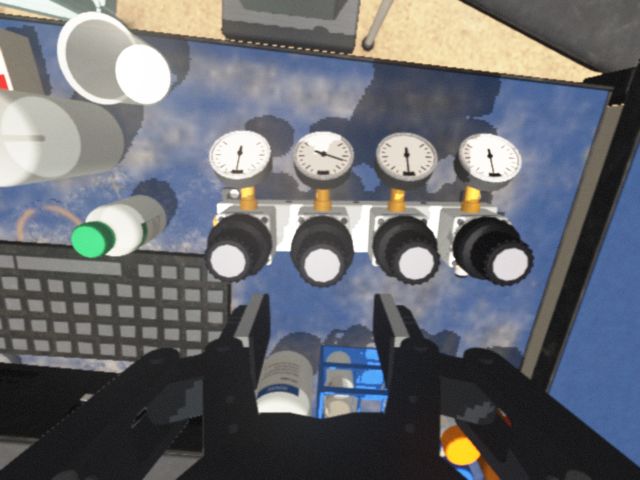

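The wrist view shows the low dial at (323,157), with its pointer lying far from its band at the bottom. Its cap is at (322,266), predicted (323.6,266), so the position is confirmed. Now I'll measure the pointer angle by casting rays onto the 45° dial plane.

```bash
cat >> h.py <<'E'
TH=0.099; BX=np.array([np.cos(TH),np.sin(TH),0]);BY=np.array([-np.sin(TH),np.cos(TH),0])
def dial(im,i,K=np.array([.4815,.1266,0]),save=None):
    """rectified dial view: 12 o'clock up, 200x200 px, 0.2 mm/px; centred by the white disc"""
    e1=-BY;e2=(BX+[0,0,1])/2**.5
    C=K-.047*BX+[0,0,.072]
    for _ in range(2):
        P=[C+a*.02*e1+b*.02*e2 for a,b in((-1,1),(1,1),(1,-1),(-1,-1))]
        src=np.float32([proj(i,p) for p in P]);M=cv2.getPerspectiveTransform(src,np.float32([[0,0],[200,0],[200,200],[0,200]]))
        w=cv2.warpPerspective(im,M,(200,200),flags=cv2.INTER_CUBIC)
        g=w.min(2).astype(np.uint8);m=cv2.morphologyEx((g>135).astype(np.uint8),cv2.MORPH_CLOSE,np.ones((25,25)))
        k,_,s,ce=cv2.connectedComponentsWithStats(m);j=1+np.argmax(s[1:,4]);c=ce[j]
        C=C+(c[0]-100)*2e-4*e1-(c[1]-100)*2e-4*e2
    y,x=np.mgrid[:200,:200]-100.;rr=np.hypot(x,y);a=np.arctan2(x,-y)
    sc=[(255.-g)[(rr>12)&(rr<38)&(abs(np.angle(np.exp(1j*(a-t))))*rr<3)].mean() for t in np.linspace(-np.pi,np.pi,361)]
    if save:cv2.imwrite(save,cv2.resize(w[:,:,::-1],(300,300)))
    return np.linspace(-np.pi,np.pi,361)[np.argmax(sc)],s[j],C.round(3)
E
python3 - <<'E'
from h import *
im=cv2.imread('pics/w1.png')[:,:,::-1];i=np.load('w1.npy',allow_pickle=True).item()
K=np.array([.4815,.1266,0])
for n in(-1,0,1,2): print(n,dial(im,i,K+.062*n*BY,f'pics/d{n}.png'))
cv2.imwrite('pics/d.png',np.hstack([cv2.imread(f'pics/d{n}.png') for n in(0,1)]))
E
```

```text
-1 (np.float64(2.670353755551324), array([    0,     0,   200,   200, 25426], dtype=int32), array([0.434, 0.053, 0.064]))
0 (np.float64(0.7504915783575616), array([    0,    51,   200,   149, 26302], dtype=int32), array([0.421, 0.12 , 0.058]))
1 (np.float64(1.0122909661567112), array([    0,     0,   200,   200, 28777], dtype=int32), array([0.417, 0.188, 0.06 ]))
2 (np.float64(0.03490658503988664), array([    0,     0,   200,   200, 26060], dtype=int32), array([0.416, 0.251, 0.066]))
```

View pics/d.png

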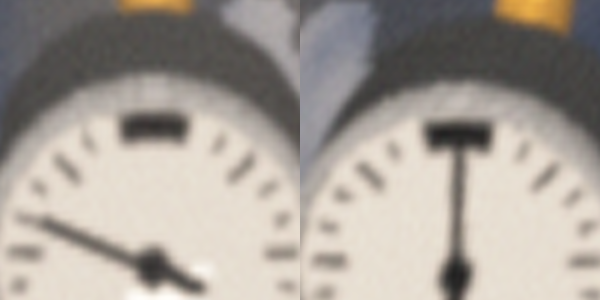

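The low pointer reads about -1.15 rad: hub (152,268), tip (40,218) in the rectified crop. The neighbour reads about 0. I need about +0.96 rad to reach the near side of the band.

```bash
python3 - <<'E'
from h import *
im=cv2.imread('pics/w1.png');i=np.load('w1.npy',allow_pickle=True).item()
c=im[245:292,295:350].astype(int);m=((c.min(2)>150)&(np.ptp(c,axis=2)<30)).astype(np.uint8)
k,_,s,ce=cv2.connectedComponentsWithStats(m,connectivity=4);j=1+np.argmax(s[1:,4]);u,v=ce[j]+[295,245]
P=onplane(i,u,v,.124);print(u,v,s[j],P)
o=r.get_obs();T=R.from_rotvec(o['orientation']);print(o['tcp_pos'],o['orientation'],T.inv().apply(P-o['tcp_pos']-[0,0,.023]))
print([onplane(i,323,156,z).round(4) for z in(.05,.06,.07)])
E
```

```text
321.68939393939394 264.8971861471862 [  9   4  36  33 924] [0.48082753 0.12530744 0.124     ]
[0.47937291 0.1259828  0.18971425] [ 1.68961920e-01 -3.13277306e+00  2.54937381e-03] [-0.00175915 -0.00070431  0.08870851]
[array([0.4168, 0.1194, 0.05  ]), array([0.4163, 0.1193, 0.06  ]), array([0.4158, 0.1192, 0.07  ])]
```

play_rows(targets="-0.1 0 -0.0007 0.01 -0.1; -0.1 0 -0.0007 0.02 -0.2; -0.1 0 -0.0007 0.03 -0.3; -0.1 0 -0.0007 0.04 -0.4; -0.1 0 -0.0007 0.05 -0.5; -0.1 0 -0.0007 0.05 -0.5; -0.1 0 -0.0007 0.05 -0.5")

```text
clock: 2.32
tcp_pos: [0.4811, 0.1265, 0.1419]
orientation: [-0.937, 2.998, 0.0]
contact_force: [-0.2, 0.3, -0.3]
grip_width: 0.0471
gripper_force: 0.0
```

```bash
python3 - <<'E'
from h import *
o=r.get_obs();T=R.from_rotvec(o['orientation']);P=np.array([.481,.1257,.101])
print(o['clock'],o['tcp_pos'],T.as_matrix().round(3),T.inv().apply(P-o['tcp_pos']).round(4),o['contact_force'],o['joints'].round(2),o['grip_width'])
E
```

```text
2.3167 [0.48107265 0.12646954 0.14192926] [[-0.822 -0.57  -0.   ]
 [-0.57   0.822  0.   ]
 [-0.     0.    -1.   ]] [ 0.0005 -0.0006  0.0409] [-0.18473371  0.2990072  -0.27925023] [-0.5   0.3   0.13  2.07 -0.06  0.78  1.85] 0.04709737964595743
```

play_rows(targets="-0.1 0.0005 -0.0006 0.012 0; -0.1 0.0005 -0.0006 0.024 0; -0.1 0.0005 -0.0006 0.033 0; -0.1 0.0005 -0.0006 0.038 0; -0.1 0.0005 -0.0006 0.0405 0; -0.1 0.0005 -0.0006 0.0405 0; -0.1 0.0005 -0.0006 0.0405 0")

```text
clock: 2.9
tcp_pos: [0.4812, 0.1254, 0.1012]
orientation: [-0.94, 2.997, 0.0]
contact_force: [0.8, -0.2, 0.3]
grip_width: 0.0468
gripper_force: 0.0
```

play_rows(targets="0.1 0 0 0 0; 0.25 0 0 0 0; 0.4 0 0 0 0; 0.4 0 0 0 0; 0.4 0 0 0 0", squeeze=30)

```text
clock: 3.32
tcp_pos: [0.4812, 0.1255, 0.1011]
orientation: [-0.941, 2.997, 0.0]
contact_force: [-0.4, 1.0, 1.5]
grip_width: 0.033
gripper_force: 29.7
```

play_rows(targets="0.4 0 0 0 0.05; 0.4 0 0 0 0.15; 0.4 0 0 0 0.25; 0.4 0 0 0 0.35; 0.4 0 0 0 0.45; 0.4 0 0 0 0.55; 0.4 0 0 0 0.65; 0.4 0 0 0 0.75")

```text
clock: 3.98
tcp_pos: [0.4811, 0.1256, 0.101]
orientation: [0.229, 3.133, 0.001]
contact_force: [0.0, 1.1, 1.7]
grip_width: 0.0328
gripper_force: 29.7
```

play_rows(targets="0.4 0 0 0 0.07; 0.4 0 0 0 0.14; 0.4 0 0 0 0.2; 0.4 0 0 0 0.2; 0.4 0 0 0 0.2")

```text
clock: 4.4
tcp_pos: [0.4811, 0.1256, 0.1009]
orientation: [0.531, 3.096, 0.001]
contact_force: [-0.2, 1.6, 1.7]
grip_width: 0.0329
gripper_force: 29.7
```

```bash
cat >> h.py <<'E'
def dv(im,i,f):
    e1=-BY;e2=(BX+[0,0,1])/2**.5;C=np.array([.4163,.1193,.06])
    P=[C+a*.025*e1+b*.025*e2 for a,b in((-1,1),(1,1),(1,-1),(-1,-1))]
    M=cv2.getPerspectiveTransform(np.float32([proj(i,p) for p in P]),np.float32([[0,0],[400,0],[400,400],[0,400]]))
    cv2.imwrite(f,cv2.warpPerspective(im,M,(400,400),flags=cv2.INTER_CUBIC)[:,:,::-1])
def look(n):
    i=r.camera_info('wrist');im=r.grab_frame('wrist');dv(im,i,f'pics/{n}.png');cv2.imwrite(f'pics/{n}_full.png',im[:,:,::-1])
def st():
    o=r.get_obs();T=R.from_rotvec(o['orientation']).as_matrix()
    print(o['clock'],o['tcp_pos'].round(4),'toolx az',np.degrees(np.arctan2(T[1,0],T[0,0])).round(2),'F',o['contact_force'].round(1),'M',np.round(o['moment'],2),o['grip_width'].round(4),o['gripper_force'])
E
python3 -c "
from h import *
st();look('t1')"
```

```text
Traceback (most recent call last):
  File "h.py", line 37, in st
    print(o['clock'],o['tcp_pos'].round(4),'toolx az',np.degrees(np.arctan2(T[1,0],T[0,0])).round(2),'F',o['contact_force'].round(1),'M',np.round(o['moment'],2),o['grip_width'].round(4),o['gripper_force'])
                                                                                                                                                                 ^^^^^^^^^^^^^^^^^^^^^
AttributeError: 'float' object has no attribute 'round'
```

```bash
sed -i "s/o\['grip_width'\].round(4)/o['grip_width']/" h.py
python3 -c "
from h import *
st();look('t1')"
```

```text
4.4 [0.4811 0.1256 0.1009] toolx az 160.53 F [-0.2  1.6  1.7] M [ 0.41  0.06 -0.07] 0.032919755164585354 29.746161997318268
```

View pics/t1.png

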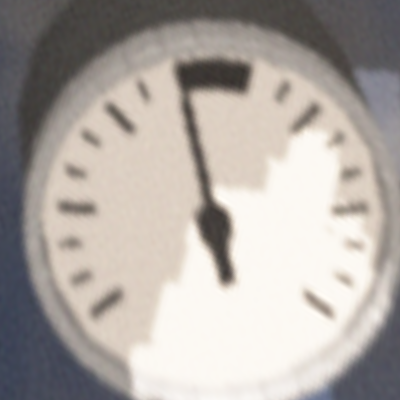

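The pointer is now at about -0.21 rad, just inside the band: hub (212,222), tip (185,95). Pressing gently.

play_rows(targets="0.4 0 0 0.0006 0.01; 0.4 0 0 0.0012 0.02; 0.4 0 0 0.0018 0.02; 0.4 0 0 0.0022 0.02; 0.4 0 0 0.0022 0.02")

```text
clock: 4.87
tcp_pos: [0.4811, 0.1256, 0.0985]
orientation: [0.564, 3.09, 0.001]
contact_force: [1.5, 3.4, 1.3]
grip_width: 0.0331
gripper_force: 29.7
```

play_rows(targets="0.4 0 0 0.0004 0; 0.4 0 0 0.0008 0; 0.4 0 0 0.0008 0; 0.4 0 0 0.0008 0")

```text
clock: 5.2
tcp_pos: [0.4811, 0.1256, 0.0978]
orientation: [0.565, 3.09, 0.001]
contact_force: [1.3, 4.7, 0.9]
grip_width: 0.0329
gripper_force: 29.7
```

play_rows(targets="0.4 0 0 0.0004 0; 0.4 0 0 0.0008 0; 0.4 0 0 0.0008 0; 0.4 0 0 0.0008 0")

```text
clock: 5.53
tcp_pos: [0.4811, 0.1255, 0.097]
orientation: [0.565, 3.09, 0.001]
contact_force: [1.6, 4.6, 0.6]
grip_width: 0.0327
gripper_force: 29.8
```

```bash
python3 -c "
from h import *
st();look('t2')
import cv2
a=cv2.imread('pics/t2_full.png');b=cv2.imread('pics/t1_full.png')
cv2.imwrite('pics/t12.png',np.vstack([b[120:400,120:520],a[120:400,120:520]]))"
```

```text
5.5333 [0.4811 0.1255 0.097 ] toolx az 159.28 F [1.6 4.6 0.6] M [ 1.08 -0.25  0.09] 0.03270342073640385 29.76943999528885
```

View pics/t12.png

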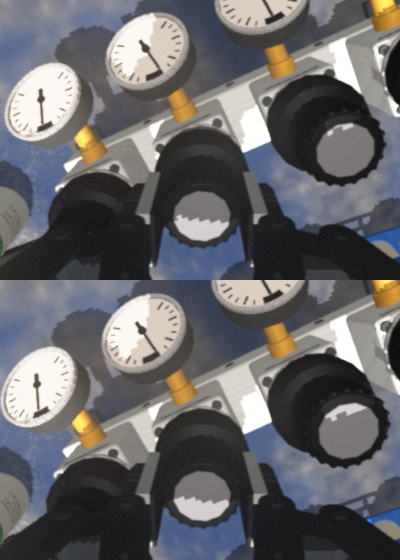

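play_rows(targets="0.4 0 0 0.0005 0; 0.4 0 0 0.001 0; 0.4 0 0 0.0015 0; 0.4 0 0 0.0015 0; 0.4 0 0 0.0015 0")

```text
clock: 6.0
tcp_pos: [0.4811, 0.1256, 0.0956]
orientation: [0.565, 3.09, 0.001]
contact_force: [0.2, 4.3, 2.2]
grip_width: 0.0326
gripper_force: 29.8
```

play_rows(targets="0.4 0 0 0.0004 0; 0.4 0 0 0.0008 0; 0.4 0 0 0.0008 0; 0.4 0 0 0.0008 0")

```text
clock: 6.33
tcp_pos: [0.4811, 0.1255, 0.0952]
orientation: [0.565, 3.09, 0.001]
contact_force: [-0.5, 4.9, 7.2]
grip_width: 0.0333
gripper_force: 30.3
```

```bash
python3 -c "
from h import *
st();look('t3')
a=cv2.imread('pics/t1_full.png',0)
for n in('t2','t3'):
    b=cv2.imread(f'pics/{n}_full.png',0)
    for nm,(x0,y0,x1,y1) in dict(cap=(290,308,356,368),finger=(360,285,400,385)).items():
        q=cv2.matchTemplate(b[y0-15:y1+15,x0-15:x1+15],a[y0:y1,x0:x1],cv2.TM_CCOEFF_NORMED);print(n,nm,cv2.minMaxLoc(q)[1],np.array(cv2.minMaxLoc(q)[3])-15)
d=np.hstack([cv2.imread('pics/t3.png'),cv2.resize(cv2.imread('pics/t3_full.png')[200:440,200:440],(400,400))]);cv2.imwrite('pics/t3v.png',d)"
```

```text
6.3333 [0.4811 0.1255 0.0952] toolx az 159.28 F [-0.5  4.9  7.2] M [1.01 0.23 0.12] 0.03325202462255126 30.32313644886017
t2 cap 0.982026994228363 [0 0]
t2 finger 0.9865435361862183 [0 0]
t3 cap 0.9863814115524292 [0 0]
t3 finger 0.9871548414230347 [0 0]
```

View pics/t3v.png

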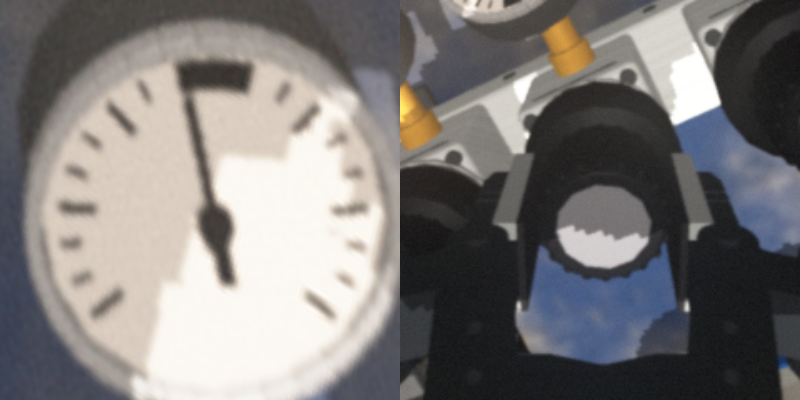

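The knob moved down with the fingers without slipping (0 px), and the pointer is at about -0.19 rad. A little more pressure will confirm it is seated.

play_rows(targets="0.4 0 0 0.0003 0; 0.4 0 0 0.0006 0; 0.4 0 0 0.0006 0; 0.4 0 0 0.0006 0")

```text
clock: 6.72
tcp_pos: [0.4812, 0.1255, 0.0949]
orientation: [0.565, 3.09, 0.001]
contact_force: [-1.2, 5.0, 12.4]
grip_width: 0.0329
gripper_force: 30.7
```

play_rows(targets="0.4 0 0 -0.0003 0; 0.2 0 0 -0.0003 0; 0 0 0 -0.0003 0; -0.1 0 0 -0.0003 0; -0.1 0 0 -0.0003 0; -0.1 0 0 -0.0003 0")

```text
clock: 7.22
tcp_pos: [0.4804, 0.1243, 0.094]
orientation: [-0.567, -3.089, 0.002]
contact_force: [-0.1, -0.8, 0.5]
grip_width: 0.047
gripper_force: 0.0
```

play_rows(targets="-0.1 0 0 -0.004 0; -0.1 0 0 -0.012 0; -0.1 0 0 -0.025 0; -0.1 0 0 -0.04 0; -0.1 0 0 -0.06 0; -0.1 0 0 -0.08 0; -0.1 0 0 -0.1 0; -0.1 0 0 -0.12 0")

```text
clock: 7.88
tcp_pos: [0.4809, 0.1249, 0.2161]
orientation: [0.566, 3.09, 0.0]
contact_force: [0.7, -0.2, -0.6]
grip_width: 0.047
gripper_force: 0.0
```

play_rows(targets="-0.1 0.04 0 0 -0.1; -0.1 0.08 0 0 -0.2; -0.1 0.08 0 0 -0.3; -0.1 0.08 0 0 -0.4; -0.1 0.08 0 0 -0.44; -0.1 0.08 0 0 -0.44; -0.1 0.08 0 0 -0.44")

```text
clock: 8.47
tcp_pos: [0.4062, 0.1534, 0.2149]
orientation: [-0.12, 3.139, 0.0]
contact_force: [-0.1, 1.1, -0.8]
grip_width: 0.0472
gripper_force: 0.0
```

```bash
python3 - <<'E'
from h import *
st();look('f')
i=r.camera_info('wrist');im=cv2.imread('pics/f_full.png')
K=np.array([.481,.1257,.118])
for n in(-1,0,1,2):
    u,v=map(int,proj(i,K+.062*n*BY));c=im[max(v-32,0):v+32,u-32:u+32].astype(int)
    m=((c.min(2)>120)&(np.ptp(c,axis=2)<30)).astype(np.uint8);k,_,s,ce=cv2.connectedComponentsWithStats(m,connectivity=4);j=1+np.argmax(s[1:,4])
    x0,y0,w,h,A=s[j];print(n,(u,v),s[j],ce[j]+[u-32,v-32])
s=r.grab_frame('scene');cv2.imwrite('pics/s2.png',s[:,:,::-1])
v=np.hstack([cv2.imread('pics/f.png'),cv2.resize(s[215:350,185:320,::-1],(400,400),interpolation=3)]);cv2.imwrite('pics/fv.png',v)
E
```

```text
8.4667 [0.4062 0.1534 0.2149] toolx az -175.63 F [-0.1  1.1 -0.8] M [-0.01  0.01  0.02] 0.04722742353445634 0.0
-1 (201, 333) [ 18  21  29  25 541] [200.70979667 333.29205176]
0 (279, 332) [ 22  20  25  25 508] [280.47637795 332.30511811]
1 (357, 330) [ 18  21  29  25 565] [357.23185841 330.96637168]
2 (436, 329) [ 18  21  29  25 546] [435.84981685 329.54212454]
```

View pics/fv.png

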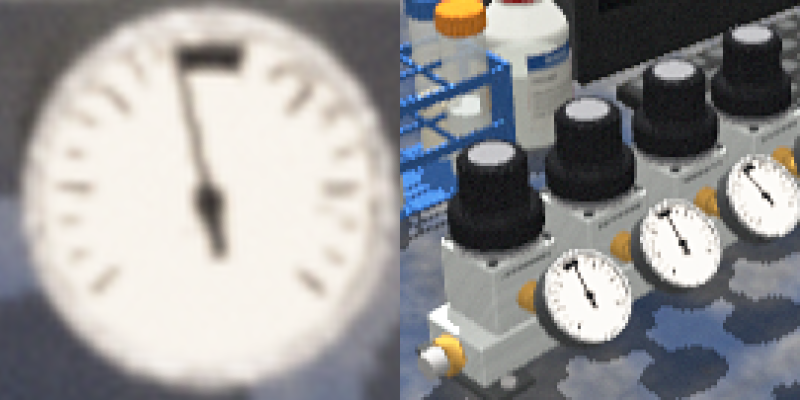

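```bash
cat > a.py <<'E'
from h import *
def ang(f,hub):
    g=255.-cv2.imread(f,0).astype(float);out=[]
    g=g-cv2.GaussianBlur(g,(0,0),18);g[g<35]=0
    y,x=np.mgrid[:400,:400]; 
    def wedge(r0,r1,a0,a1,h):
        X,Y=x-h[0],h[1]-y;rr=np.hypot(X,Y);a=np.arctan2(X,Y);return (rr>r0)&(rr<r1)&(a>a0)&(a<a1)
    m=wedge(-1,22,-4,4,hub)*g;h=np.array([(m*x).sum(),(m*y).sum()])/m.sum()
    m=wedge(30,100,-.5,.3,h)*g;p=np.array([(m*x).sum(),(m*y).sum()])/m.sum()
    b=wedge(125,175,-.45,.45,h)*(g>60);xs=np.where(b.sum(0)>5)[0];ys=np.where(b.sum(1)>8)[0];c=[(xs[0]+xs[-1])/2,(ys[0]+ys[-1])/2]
    t=lambda q:np.arctan2(q[0]-h[0],h[1]-q[1])
    print(f,h.round(1),'pointer',t(p).round(3),'band mid',t(c).round(3),'band edges',[t((e,c[1])).round(3) for e in(xs[0],xs[-1])])
ang('pics/t1.png',(212,222));ang('pics/t3.png',(216,222));ang('pics/f.png',(209,200))
E
python3 a.py; python3 - <<'E'
from h import *
i=r.camera_info('scene');w=r.camera_info('wrist')
for z in(.118,.12,.124):print(z,proj(i,[.4814,.1265,z]),proj(w,[.481,.1257,z]))
for n in('scene0','s2'):
    c=cv2.imread(f'pics/{n}.png')[226:245,266:288].astype(int);m=(c.min(2)>105)&(np.ptp(c,axis=2)<25);m=m.astype(np.uint8)
    k,_,s,ce=cv2.connectedComponentsWithStats(m,connectivity=4);j=1+np.argmax(s[1:,4]);print(n,s[j],ce[j]+[266,226])
E
```

```text
pics/t1.png [213.8 223.3] pointer -0.231 band mid -0.006 band edges [np.float64(-0.234), np.float64(0.224)]
pics/t3.png [215.2 223.8] pointer -0.215 band mid -0.008 band edges [np.float64(-0.236), np.float64(0.221)]
pics/f.png [208.9 202.2] pointer -0.214 band mid 0.004 band edges [np.float64(-0.204), np.float64(0.213)]
0.118 (np.float64(276.96446779847906), np.float64(238.1483149242197)) (np.float64(279.68601670885585), np.float64(332.4603041126922))
0.12 (np.float64(276.9424216482727), np.float64(237.0206316349228)) (np.float64(279.3920870410843), np.float64(333.8454848425061))
0.124 (np.float64(276.89818339406435), np.float64(234.7577993693511)) (np.float64(278.79165109565986), np.float64(336.6751151666426))
scene0 [ 4  6 14  7 79] [276.86075949 234.70886076]
s2 [  0   3  22  13 145] [277.8        235.97931034]
```

```bash
python3 -c "
from bench import r
print(r.hand_in())"
```

```text
the job is handed in; nothing more can be done
None
```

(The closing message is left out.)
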